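# Turn the strip end for end in the drilling jig

## Task

The wooden strip in the sloping drilling jig has its pocketed end inside; now the other end is to be drilled. Draw the strip right out of the slot, turn it end for end with the same face up, and slide the plain end in until it has pushed the cushion of the hidden depth stop fully in and comes to a firm stop, pressing gently. Leave it there and let go, and do not disturb the tape measure, the jar and the box of screws.

Things in the scene. Friction and masses are not known exactly. Their poses are not given: they have to be found in the camera images.
- jig: wooden drilling jig, fixed to the bench: a plywood base board (190 x 100 x 14 mm) carrying a sloping block. Origin on the bench top directly under the centre of the slot's mouth; z up; its x axis points level in the direction in which the slot opens. The base reaches from x = -110 to +80 mm. Pressing the strip on its depth stop with over 30 N is too hard.
- slot_mouth (a point): centre of the mouth of the slot in the jig's block, 85 mm above the bench. x points out along the slot's axis, rising 30 degrees above level; y level across; z normal to the slot's floor, up and back over the block. The slot is 33 mm wide (y), 27 mm high (z), 82 mm deep, walls 10 mm; thin steel flares at the sides and top of the mouth reach 8 mm before it, 20 mm from the axis.
- tongue_tip (a point): outer end of the tongue, on its upper face: the slot's floor (13.5 mm below the axis) goes on outside the mouth as a straight tongue 14 mm wide (y), 75 mm long, 9 mm thick, on a post as narrow; it carries the strip and guides it in. Axes as slot_mouth.
- bush (a point): top of the two steel drill bushes on the block's roof, midway between them: 30 mm above the slot's axis, 30 mm behind the mouth, the highest point near the strip
- strip: loose strip of pale wood, 180 mm long (x), 30 mm wide (y), 24 mm thick (z), 0.08 to 0.17 kg; origin at its centre; z out of the face that has the two pockets. At the start it lies in the slot on the tongue, 28 mm deep, pocketed end inward, and does not touch the depth stop. Friction keeps it from sliding down.
- strip_centre (a point): centre of the strip, same axes as the strip: the place to grasp it, across its 30 mm width; when it is home either way round, the centre lies 26 to 50 mm outside the mouth.
- pocket_end (a point): middle of the strip's pocketed end face (strip x = -90 mm). The two pockets are 7 to 8 mm wide open grooves in the upper face, side by side, from 12 to 50 mm from this end.
- plain_end (a point): middle of the strip's plain end face (strip x = +90 mm), no pockets near it
- cushion (a joint): how far the rubber cushion on the hidden depth stop is pushed in: 0 standing out, 0.006 m fully in. It must not be pushed in with the pocketed end. Slides along the slot with about 4 N friction and stays where pushed; behind it the stop is rigid. The unseen setting varies: the standing cushion's face is 34 to 58 mm deep in the slot, the strip is home 6 mm deeper. Strip alone drags 1 to 2 N.
- tape_measure: yellow tape measure, 65 x 81 x 33 mm, lying near the jig; leave alone
- screw_jar_1: jar of screws with a red lid, 62 x 67 x 90 mm, standing near the jig; leave alone
- screw_box_1: small yellow and blue box of screws, 55 x 85 x 45 mm, near the jig; leave alone
Things that resemble listed ones, but are neither listed nor needed, are in the scene too. There is more than one size of the strip; the one meant has the size given above.

How it is judged (in metres and radians):
On the way, in this order (a step that is already met when the one before it is completed fails the run):
1. the strip is drawn right out of the slot, the cushion not yet touched (distance between strip_centre and slot_mouth above 0.095 m and value of joint cushion below 0.002 m), for 0.1 s.
2. its plain end has entered the slot (x of plain_end in the frame of slot_mouth below -0.01 m and x of pocket_end in the frame of slot_mouth above 0.1 m and y of plain_end in the frame of slot_mouth between -0.006 and 0.006 m and z of plain_end in the frame of slot_mouth between -0.006 and 0.006 m), for 0.1 s.
At the end, for the whole second after the job is handed in: The strip lies at rest in the slot, in line with it (within 0.12 rad), pocketed face up, plain end inward at least 35 mm deep and within 6 mm of the slot's axis, and the depth stop's cushion is pushed in by more than 4 of its 6 mm (value of joint cushion above 0.004 m and x of plain_end in the frame of slot_mouth below -0.035 m and x of pocket_end in the frame of slot_mouth above 0.1 m and y of plain_end in the frame of slot_mouth between -0.006 and 0.006 m and z of plain_end in the frame of slot_mouth between -0.006 and 0.006 m and angle between the x axis of strip and the x axis of slot_mouth, either way round below 0.12 rad and angle between strip's own z axis and vertical below 0.8 rad and linear speed of strip below 0.01 m/s); the robot touches nothing.
It fails at once if the strip is pressed against the depth stop's cushion with more than 30 N (contact force between strip and cushion_c0 above 30 N).
It fails at once if the tape measure, the jar or the box of screws is moved by more than 25 mm (distance of any of tape_measure, screw_jar_1, screw_box_1 from where it was at the start of the episode above 0.025 m).
It also fails if it takes over 53 s, if anything falls off the work surface, if the arm or the gripper's body presses on something with over 40 N, if the wrist force passes 120 N, or if a joint passes its speed limit or range.

## Robot

A 7-joint arm with a two-finger parallel gripper is mounted at the origin on a cart in front of the work surface, level with it; the furniture and walls round the work are solid. World frame = base frame: x ahead of the robot, y to its left, z up, the work surface at z = 0. Lengths are in mm, angles in degrees, forces in N, time in s.
With the tool pointing down it reaches from about 400 to 900 mm from the base axis. Payload 5.6 kg.
Tool frame: the origin (TCP) lies between the finger pads; the fingertips stand 17 mm ahead of it and the grasp point (between the pads) lies 2 mm behind it; z points along the fingers, y is the line along which they close (so a half turn about z gives the same grasp; the last joint's range is limited). The gripper opens to 92 mm and grips with 3 to 60 N. Pads are 20 mm wide; open, the fingers measure 128 mm over their backs; the gripper's body (75 mm by 189 mm) begins 69 mm behind the grasp point.
Start: joints at [64.973, 26.786, -0.665, 91.828, 0.344, 61.387, -3.226], TCP at [249.366, -600.271, 231.592] pointing down, gripper open.
Joint ranges: [-144.91, 144.91], [-17.63, 115.5], [-89.93, 88.59], [15.96, 139.68], [-74.01, 254.01], [8.47, 105.57], [-167.45, 167.45]. Speed limits (degrees/s): [147.25, 147.25, 180, 180, 180, 180, 180].

## Interface

Orientations are given as [roll, pitch, yaw] about the fixed x, y, z axes, in that order (R = Rz(yaw) Ry(pitch) Rx(roll)).
In Python, from cell import sense, read_camera, camera_params, close_job gives the robot as it stands.
- The arm moves only by the shell command python3 -m jog 'ROWS' [FORCE]. ROWS is JSON, a list of rows, each an object with "rot": the turn, a rotation vector about the tool's x, y, z in degrees, a list of three; "xyz": the shift along the tool's x, y, z in mm, a list of three; "jaw": the opening, from 0 (shut) to 1 (fully open). In form: [{"rot": [rx, ry, rz], "xyz": [x, y, z], "jaw": jaw}, ...]. A call has 1 to 12 rows; each row shifts and turns the commanded pose from where the row before left it, along the tool's axes as they then stand; what a row does not reach is not made up. A row lasts 1/10 s, in which the tool goes at most 50 mm and 8.59 degrees, less where a joint would pass 70% of its speed; a pose out of reach is approached as far as the arm can. A call with a gripper value outside its range is refused whole. The fingers move at their own pace and stop on an object; FORCE is the grip in N (left out, the last holds). Time passes only in rows, so rows that do not move let the fingers close. It gives the time, the measured TCP pose, the force, the opening and the grip force at its end, in the units of the state.
- sense(): the state, without advancing time (a new reading comes with each control period).
- read_camera(name): name is "scene" or "top" or "wrist"; returns the picture (480x640x3 uint8, blue, green, red); there is no depth.
- camera_params(name): a dict with "mtx" (3x3 intrinsics, pixels), "dist_coeffs" ([k1, k2, p1, p2, k3] as OpenCV has them; the pictures are not rectified), "world_from_camera" (4x4, takes a point from camera to world coordinates). Camera axes: x right, y down, z forward; pixel columns grow to the right and rows downward; lengths in mm; the calibration is good to about 2 mm. A picture is of the moment at which its call begins: read the wrist's pose just before it. camera_params takes no time and is no camera call; for the wrist camera it gives the pose at the moment of the call.
- close_job(): hands the job in; it is judged then, once.
The state is a dict: "time": time; "joint_positions": joint angles; "joint_velocities": joint speeds; "tau": joint torques, N m; "tool_pos": TCP position; "tcp_rot": TCP orientation; "contact_force": force on the tool from outside, world axes, zero at the start; "wrist_torque": the same for the moment, N m; "width": opening from 0.0 (shut) to 1.0 (fully open); "gripper_force": force on a finger pad.
Only numpy, scipy, OpenCV 4.12 (cv2) and the standard library are available. Lean on these libraries where they do the work, as an engineer would, in place of code of your own. Each camera call takes 0.05 s, during which the arm holds its last target. There are 200 camera calls.

## Working session

There is one attempt and no reset: what is moved stays moved. The work goes in short steps, Python scripts to look and compute and a shell command to move; the robot and the scene stay as the last step left them, time stands still between calls to the robot, and variables do not carry over. Pictures are saved under pics/ and viewed, at most 10 in all, crops included, and the job is handed in when it is done.

```bash
ls; mkdir -p pics; python3 - <<'E'
from cell import *
import cv2,json
print(sense())
for n in("scene","top"):
    cv2.imwrite(f"pics/{n}0.png",read_camera(n)); p=camera_params(n); print(n,p)
E
```

```text
pics
{'time': 0.0, 'joint_positions': array([64.97334111, 26.82340586, -0.66475987, 91.85759731,  0.34568976,
       61.37398783, -3.22648659]), 'joint_velocities': array([ 0.10356572,  0.01484115, -0.05669405, -0.01408819, -0.03989107,
       -0.03941947,  0.09484029]), 'tau': array([ 5.24216361e-03, -5.14816296e+01, -1.04016520e-02, -2.39013612e+01,
       -5.28491498e-02,  1.25328521e-01,  1.38760650e-03]), 'tool_pos': array([ 249.24936598, -600.0397294 ,  230.95142808]), 'tcp_rot': array([-1.79947262e+02,  6.29673228e-03,  2.25593106e+01]), 'contact_force': array([-0.08210646,  0.23089886,  0.39556689]), 'wrist_torque': array([-0.0402126 ,  0.00677948,  0.00247751]), 'gripper_force': 0.3948796844633762, 'width': 1.0009216888510026}
scene {'mtx': array([[565.10921639,   0.        , 313.59724309],
       [  0.        , 565.10921639, 241.5899602 ],
       [  0.        ,   0.        ,   1.        ]]), 'dist_coeffs': array([0.06217484, 0.        , 0.        , 0.        , 0.        ]), 'world_from_camera': array([[ 5.24114061e-01, -4.16154451e-01,  7.43047726e-01,
        -1.70024533e+
[... 180 characters left out ...]
  [ 0.00000000e+00,  0.00000000e+00,  0.00000000e+00,
         1.00000000e+00]])}
top {'mtx': array([[588.53395697,   0.        , 322.03587259],
       [  0.        , 588.53395697, 239.56183615],
       [  0.        ,   0.        ,   1.        ]]), 'dist_coeffs': array([-0.18671367,  0.        ,  0.        ,  0.        ,  0.        ]), 'world_from_camera': array([[-1.58642829e-01, -9.37765968e-01,  3.08913325e-01,
         2.17190764e+02],
       [-9.87303091e-01,  1.53229010e-01, -4.18745439e-02,
         6.02331450e+01],
       [-8.06596072e-03, -3.11634176e-01, -9.50167922e-01,
         1.25523602e+03],
       [ 0.00000000e+00,  0.00000000e+00,  0.00000000e+00,
         1.00000000e+00]])}
```

View pics/scene0.png

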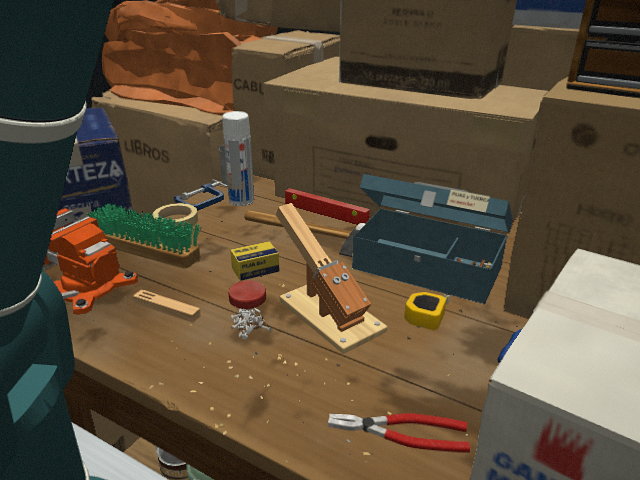

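View pics/top0.png

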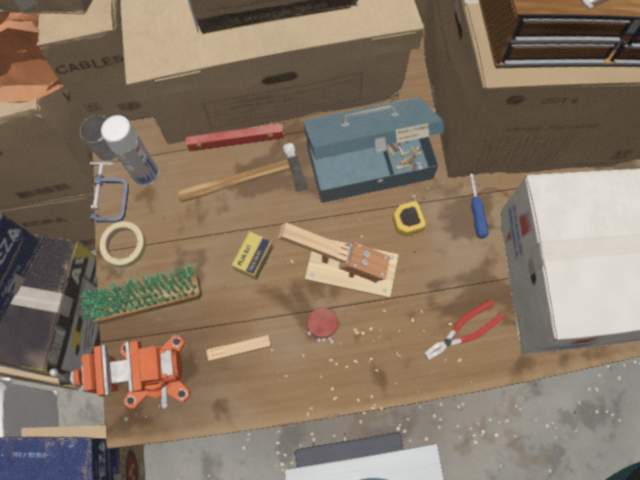

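The scene view shows the jig at (335,310) with a strip in it, its top end at (287,212). There is a loose strip at (167,304), a yellow box at (255,258), a red-lid jar at (248,300) and a tape at (427,308). In the top view the jig base spans about (307,285)–(397,250), and the strip's outer end is at (283,232). The two strip candidates are the one in the jig and the loose one at top (238,347). The one in the jig fits, because it sits in the slot. I'll confirm with an enlarged crop.

```bash
python3 - <<'E'
import cv2,numpy as np
a=cv2.imread("pics/top0.png")[210:310,270:405]; b=cv2.imread("pics/scene0.png")[195:355,265:395]
a=cv2.resize(a,None,fx=3.7,fy=3.7,interpolation=cv2.INTER_CUBIC)  
b=cv2.resize(b,None,fx=3.7,fy=3.7,interpolation=cv2.INTER_CUBIC)
cv2.imwrite("pics/ca.png",cv2.resize(cv2.imread("pics/top0.png")[210:310,270:403],(798,600),interpolation=cv2.INTER_CUBIC))
cv2.imwrite("pics/cb.png",b)
print(b.shape)
E
```

```text
(592, 481, 3)
```

View pics/ca.png

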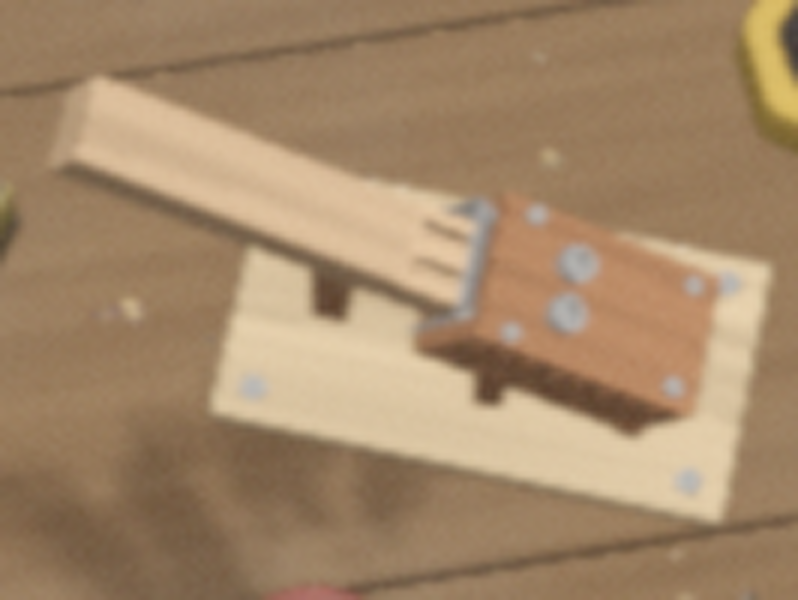

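View pics/cb.png

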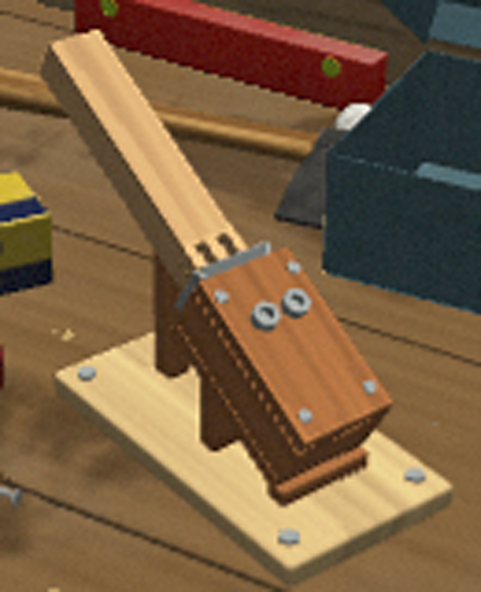

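The top crop (×6, offset 270,210) shows base corners at (210,411), (720,522) and (772,262), strip end corners at (97,77) and (75,163), and bushes at (579,263) and (569,313). The scene crop (×3.7, offset 265,195) shows two pockets at the jig side of the strip, so this is the right one. Next I'll fit the jig pose to these points.

```bash
cat >h.py <<'E'
import numpy as np,cv2
from cell import *
from scipy.spatial.transform import Rotation as R
def proj(n,P,prm=None):
    p=prm or camera_params(n); T=np.linalg.inv(p["world_from_camera"])
    return cv2.projectPoints(np.asarray(P,float).reshape(-1,3),cv2.Rodrigues(T[:3,:3])[0],T[:3,3],p["mtx"],p["dist_coeffs"])[0].reshape(-1,2)
def onz(n,uv,z,prm=None):
    p=prm or camera_params(n);W=p["world_from_camera"]
    q=cv2.undistortPoints(np.array([[uv]],float),p["mtx"],p["dist_coeffs"])[0,0]
    d=W[:3,:3]@[q[0],q[1],1]; return W[:3,3]+d*(z-W[2,3])/d[2]
S=R.from_euler("y",-30,degrees=True).as_matrix()  # slot axes in jig frame
def slot(p): return np.array([0,0,85])+S@np.array(p,float)
def world(j,p): return np.array([j[0],j[1],0])+R.from_euler("z",j[2],degrees=True).apply(p)
E
python3 - <<'E'
from h import *
from scipy.optimize import least_squares
J=[(80,50,14),(-110,50,14),(-110,-50,14),slot((152,-15,10.5)),slot((152,15,10.5)),slot((-30,0,30))]
t=[(305,278.5),(390,297),(398.7,253.7),(286.2,222.8),(282.5,237.2),(365.7,258)]
s=[(280.1,296.9),(343.4,349.1),(386.6,326.9),(292,203.6),(279.3,208),(340.7,278)]
def f(j):
    P=world(j,J); return np.r_[(proj("top",P)-t).ravel(),(proj("scene",P)-s).ravel()]
r=least_squares(f,[600,-100,90],x_scale=[100,100,30],loss="soft_l1"); print(r.x); print(f(r.x).reshape(-1,2).round(1).tolist())
j=r.x
for n,p in dict(mouth=(0,0,0),tip=(75,0,-13.5),bush=(-30,0,30),centre=(62,0,-1.5),plain=(152,0,-1.5)).items(): print(n,world(j,slot(p)).round(1))
print("slot R cols",(R.from_euler("z",j[2],degrees=True).as_matrix()@S).round(3).tolist())
for n,uv,z in [("box",(252,255),45),("jarlid",(322,322),90),("tape",(409,218),33),("toolboxcorner",(307,140),60),("tb front",(318,197),40),("hammer",(295,165),10),("brush r",(198,285),30),("deco strip",(238,347),10),("level r",(280,133),40)]: print(n,onz("top",uv,z).round(0))
E
```

```text
[555.14464383 -36.72239272  68.19290014]
[[0.1, 0.1], [0.8, 0.1], [0.5, 0.1], [0.6, -0.4], [0.6, -0.6], [0.9, 0.0], [-1.9, -1.4], [-0.9, -0.1], [1.1, -0.6], [-0.9, -1.2], [-1.8, -1.4], [0.1, 0.1]]
mouth [555.1 -36.7  85. ]
tip [581.8  29.8 110.8]
bush [539.9 -74.8  96. ]
centre [575.4  13.8 114.7]
plain [604.3  86.2 159.7]
slot R cols [[0.322, -0.928, -0.186], [0.804, 0.371, -0.464], [0.5, 0.0, 0.866]]
box [600. 161.  45.]
jarlid [425.  36.  90.]
tape [ 633. -192.   33.]
toolboxcorner [847.   3.  60.]
tb front [712.  -0.  40.]
hammer [813.  39.  10.]
brush r [557. 287.  30.]
deco strip [414. 220.  10.]
level r [886.  62.  40.]
```

The fit is good to within 2 px: the mouth is at (555,-37,85) and the slot yaw is 68.2°. Before moving, I'll check the white box's extent against the approach path and compute the move deltas.

```bash
cat >>h.py <<'E'
J=np.array([555.14,-36.72,68.19])
RS=R.from_euler("z",J[2],degrees=True).as_matrix()@S
M=np.array([J[0],J[1],85.])
def slotw(p): return M+RS@np.array(p,float)
def toolR(sgn=1): # tool z=-slot z, tool y = sgn*slot y
    z=-RS[:,2]; y=sgn*RS[:,1]; return np.c_[np.cross(y,z),y,z]
def delta(pos,Rt,s=None):
    s=s or sense(); R0=R.from_euler("xyz",s["tcp_rot"],degrees=True).as_matrix()
    d=np.array(pos)-s["tool_pos"]
    print("xyz in tool",(R0.T@d).round(1),"rotvec",R.from_matrix(R0.T@Rt).as_rotvec(degrees=True).round(2))
def show():
    s=sense(); R0=R.from_euler("xyz",s["tcp_rot"],degrees=True).as_matrix()
    print("t",round(s["time"],2),"q",s["joint_positions"].round(1),"slotpos",(RS.T@(s["tool_pos"]-M)).round(1),"Fslot",(RS.T@s["contact_force"]).round(1),"w",round(s["width"],3),"g",round(s["gripper_force"],1),"F",s["contact_force"].round(1))
    for sg in(1,-1): print(sg,"ang err",R.from_matrix(R0.T@toolR(sg)).as_rotvec(degrees=True).round(2))
E
python3 - <<'E'
from h import *
for uv in [(505,250),(522,351)]: print("z0",onz("top",uv,0).round(0))
for uv in [(527,183),(555,337)]:
  for z in (150,250,350): print(z,onz("top",uv,z).round(0))
for z in (0,100,200): print(z,onz("scene",(490,373),z).round(0),onz("scene",(585,252),z).round(0))
pre=slotw((62,0,130)); print(pre)
s=sense()
for sg in(1,-1):delta(pre,toolR(sg),s)
E
```

```text
z0 [ 534. -401.    0.]
z0 [ 304. -383.    0.]
150 [ 630. -431.  150.]
250 [ 593. -387.  250.]
350 [ 556. -342.  350.]
150 [ 308. -402.  150.]
250 [ 300. -360.  250.]
350 [ 291. -319.  350.]
0 [ 555. -337.    0.] [1034. -397.    0.]
100 [ 437. -356.  100.] [ 839. -407.  100.]
200 [ 320. -376.  200.] [ 644. -417.  200.]
[550.93932528 -47.21712234 228.58330249]
xyz in tool [ 490.7 -394.9    2.7] rotvec [ 34.97 -14.67 130.59]
xyz in tool [ 490.7 -394.9    2.7] rotvec [ 11.9   28.37 -44.58]
```

```bash
python3 -m jog '[{"rot":[0,0,0],"xyz":[0,0,-50],"jaw":1},{"rot":[0,0,0],"xyz":[0,0,-50],"jaw":1},{"rot":[0,0,0],"xyz":[35,-28,0],"jaw":1},{"rot":[0,0,0],"xyz":[35,-28,0],"jaw":1},{"rot":[0,0,0],"xyz":[35,-28,0],"jaw":1},{"rot":[0,0,0],"xyz":[35,-28,0],"jaw":1},{"rot":[0,0,0],"xyz":[35,-28,0],"jaw":1},{"rot":[0,0,0],"xyz":[35,-28,0],"jaw":1},{"rot":[0,0,0],"xyz":[35,-28,0],"jaw":1},{"rot":[0,0,0],"xyz":[35,-28,0],"jaw":1},{"rot":[0,0,0],"xyz":[35,-28,0],"jaw":1},{"rot":[0,0,0],"xyz":[35,-28,0],"jaw":1}]' 20; python3 -c "
from h import *
show();p=slotw((62,0,130))
for g in(1,-1):delta(p,toolR(g))"
```

```text
time: 1.3
tool_pos: [465.4, -205.6, 331.3]
tcp_rot: [-180.0, 0.0, 22.5]
contact_force: [0.3, 0.3, -0.8]
width: 1.0
gripper_force: 0.0
t 1.3 q [ 34.9   8.8 -16.6 103.4   2.7  68.2 -49.9] slotpos [-41.5  20.6 308.4] Fslot [-0.1 -0.1 -0.9] w 1.0 g 0.0 F [ 0.3  0.3 -0.8]
1 ang err [ 35.02 -14.69 130.58]
-1 ang err [ 11.92  28.41 -44.58]
xyz in tool [ 139.8 -113.5  102.7] rotvec [ 35.02 -14.69 130.58]
xyz in tool [ 139.8 -113.5  102.7] rotvec [ 11.92  28.41 -44.58]
```

```bash
python3 -m jog '[{"rot":[0,0,0],"xyz":[35,-28.4,13],"jaw":1},{"rot":[0,0,0],"xyz":[35,-28.4,13],"jaw":1},{"rot":[0,0,0],"xyz":[35,-28.4,13],"jaw":1},{"rot":[0,0,0],"xyz":[35,-28.4,13],"jaw":1},{"rot":[1.7,4.06,-6.37],"xyz":[0,0,0],"jaw":1},{"rot":[1.7,4.06,-6.37],"xyz":[0,0,0],"jaw":1},{"rot":[1.7,4.06,-6.37],"xyz":[0,0,0],"jaw":1},{"rot":[1.7,4.06,-6.37],"xyz":[0,0,0],"jaw":1},{"rot":[1.7,4.06,-6.37],"xyz":[0,0,0],"jaw":1},{"rot":[1.7,4.06,-6.37],"xyz":[0,0,0],"jaw":1},{"rot":[1.7,4.06,-6.37],"xyz":[0,0,0],"jaw":1}]'; python3 -c "
from h import *
p=slotw((62,0,110))
delta(p,toolR(-1))
cv2.imwrite('pics/w1.png',read_camera('wrist'));c=camera_params('wrist')
show()
for q in [(152,-15,10.5),(152,15,10.5),(10,-15,10.5),(10,15,10.5),(75,0,-13.5),(-30,0,30)]: print(q,proj('wrist',[slotw(q)],c).round(0))
"
```

```text
time: 2.4
tool_pos: [550.4, -48.9, 279.5]
tcp_rot: [179.8, -30.2, 68.5]
contact_force: [1.1, -0.2, -1.2]
width: 1.002
gripper_force: 0.0
xyz in tool [-24.1  -0.2  64.9] rotvec [ 0.   -0.16  0.29]
t 2.45 q [ 48.2  19.4 -36.1 106.5 -22.9  55.6   5.3] slotpos [ 82.7  -1.  175. ] Fslot [-3.4 -1.6 -1.2] w 1.001 g 0.0 F [ 0.6 -2.8 -2.8]
1 ang err [ 4.4000e-01 -7.0000e-02 -1.7972e+02]
-1 ang err [-0.04 -0.28  0.28]
(152, -15, 10.5) [[333. 150.]]
(152, 15, 10.5) [[300. 150.]]
(10, -15, 10.5) [[331. 295.]]
(10, 15, 10.5) [[301. 295.]]
(75, 0, -13.5) [[316. 227.]]
(-30, 0, 30) [[315. 340.]]
```

View pics/w1.png

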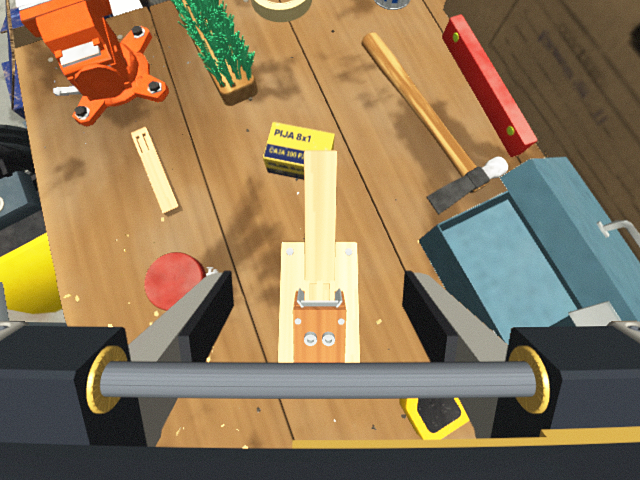

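The wrist view agrees with the model. The strip end is at (305–337,151) and the bushes at (319,340), about 4 px right of the prediction. Joint 7 is at 5°, so a half-turn may hit its limit. I'll test the turn empty, before grasping.

```bash
python3 -m jog '[{"rot":[0,0,-8.5],"xyz":[0,0,0],"jaw":1},{"rot":[0,0,-8.5],"xyz":[0,0,0],"jaw":1},{"rot":[0,0,-8.5],"xyz":[0,0,0],"jaw":1},{"rot":[0,0,-8.5],"xyz":[0,0,0],"jaw":1},{"rot":[0,0,-8.5],"xyz":[0,0,0],"jaw":1},{"rot":[0,0,-8.5],"xyz":[0,0,0],"jaw":1},{"rot":[0,0,-8.5],"xyz":[0,0,0],"jaw":1},{"rot":[0,0,-8.5],"xyz":[0,0,0],"jaw":1},{"rot":[0,0,-8.5],"xyz":[0,0,0],"jaw":1},{"rot":[0,0,-8.5],"xyz":[0,0,0],"jaw":1},{"rot":[0,0,-8.5],"xyz":[0,0,0],"jaw":1},{"rot":[0,0,-8.5],"xyz":[0,0,0],"jaw":1}]' >/dev/null; python3 -c "
from h import *
show()"
```

```text
t 3.65 q [ 63.9  26.5 -58.6 105.7  -8.5  53.2  94.6] slotpos [ 86.1  -0.2 174.5] Fslot [ 0.1  0.7 -1. ] w 1.0 g 0.0 F [-0.4  0.8 -0.8]
1 ang err [-7.000e-02 -5.000e-02 -7.774e+01]
-1 ang err [-5.0000e-02  8.0000e-02  1.0226e+02]
```

```bash
python3 -m jog '[{"rot":[0,0,-7.77],"xyz":[0,0,0],"jaw":1},{"rot":[0,0,-7.77],"xyz":[0,0,0],"jaw":1},{"rot":[0,0,-7.77],"xyz":[0,0,0],"jaw":1},{"rot":[0,0,-7.77],"xyz":[0,0,0],"jaw":1},{"rot":[0,0,-7.77],"xyz":[0,0,0],"jaw":1},{"rot":[0,0,-7.77],"xyz":[0,0,0],"jaw":1},{"rot":[0,0,-7.77],"xyz":[0,0,0],"jaw":1},{"rot":[0,0,-7.77],"xyz":[0,0,0],"jaw":1},{"rot":[0,0,-7.77],"xyz":[0,0,0],"jaw":1},{"rot":[0,0,-7.77],"xyz":[0,0,0],"jaw":1}]' >/dev/null; python3 -c "
from h import *
delta(slotw((62,0,110)),toolR(1))
cv2.imwrite('pics/w2.png',read_camera('wrist')[100:480,200:440]);c=camera_params('wrist')
show()
for q in [(152,-15,10.5),(152,15,10.5),(10,-15,10.5),(10,15,10.5),(75,0,-13.5),(-30,0,30)]: print(q,proj('wrist',[slotw(q)],c).round(0))"
```

```text
xyz in tool [24.   0.4 64.5] rotvec [-0.03 -0.07 -0.08]
t 4.7 q [ 73.2  39.1 -77.8 105.3  12.2  54.1 154.7] slotpos [ 85.9  -0.5 174.3] Fslot [-0.9  0.9 -0.5] w 1.0 g 0.0 F [-1.  -0.1 -0.9]
1 ang err [-0.01 -0.02  0.19]
-1 ang err [ 3.0000e-02 -2.0000e-02 -1.7981e+02]
(152, -15, 10.5) [[304. 287.]]
(152, 15, 10.5) [[334. 287.]]
(10, -15, 10.5) [[302. 140.]]
(10, 15, 10.5) [[336. 140.]]
(75, 0, -13.5) [[319. 207.]]
(-30, 0, 30) [[320.  89.]]
```

View pics/w2.png

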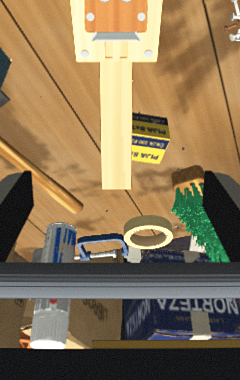

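View 2 (crop offset 200,100) shows the strip end at (302–331,289), against a predicted (304–334,287). Both views put the strip about 3 mm further toward −y of the slot, so I'll correct for that and descend.

```bash
sed -i 's/^J=np.array.*/J=np.array([558.0,-37.9,68.19])/' h.py; python3 -c "
from h import *
delta(slotw((62,0,-2)),toolR(1))"
```

```text
xyz in tool [ 23.9  -2.5 176.3] rotvec [-0.01 -0.02  0.19]
```

```bash
python3 -m jog '[{"rot":[0,0,0],"xyz":[8,-0.8,10],"jaw":1},{"rot":[0,0,0],"xyz":[8,-0.8,20],"jaw":1},{"rot":[0,0,0],"xyz":[8,-0.8,25],"jaw":1},{"rot":[0,0,0],"xyz":[0,0,25],"jaw":1},{"rot":[0,0,0],"xyz":[0,0,25],"jaw":1},{"rot":[0,0,0],"xyz":[0,0,20],"jaw":1},{"rot":[0,0,0],"xyz":[0,0,10],"jaw":1},{"rot":[0,0,0],"xyz":[0,0,0],"jaw":1}]' >/dev/null; python3 -c "
from h import *
delta(slotw((62,0,-2)),toolR(1))
show();cv2.imwrite('pics/w3.png',read_camera('wrist')[100:460,120:520])"
```

```text
xyz in tool [-0.1 -1.3 40.5] rotvec [ 0.11 -0.04 -0.36]
t 5.5 q [ 60.6  45.7 -65.8 110.7  19.2  38.9 150.3] slotpos [61.9  1.2 38.5] Fslot [ 0.   0.6 -1.1] w 1.001 g 0.0 F [-0.3  0.7 -0.9]
1 ang err [ 0.11 -0.04 -0.36]
-1 ang err [-6.0000e-02 -1.7000e-01  1.7964e+02]
```

View pics/w3.png

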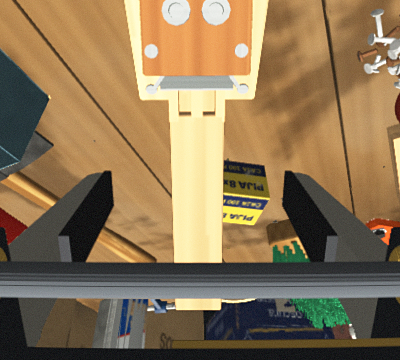

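The strip at crop x≈198 sits midway between the fingers (111 and 283). I'll go down and close gently.

```bash
python3 -m jog '[{"rot":[0,0,-0.3],"xyz":[0,-0.5,12],"jaw":1},{"rot":[0,0,0],"xyz":[0,0,14],"jaw":1},{"rot":[0,0,0],"xyz":[0,0,10],"jaw":1},{"rot":[0,0,0],"xyz":[0,0,4.5],"jaw":1},{"rot":[0,0,0],"xyz":[0,0,0],"jaw":1},{"rot":[0,0,0],"xyz":[0,0,0],"jaw":1}]' 20 >/dev/null; python3 -c "
from h import *
show()"; python3 -m jog '[{"rot":[0,0,0],"xyz":[0,0,0],"jaw":0.25},{"rot":[0,0,0],"xyz":[0,0,0],"jaw":0.25},{"rot":[0,0,0],"xyz":[0,0,0],"jaw":0.25},{"rot":[0,0,0],"xyz":[0,0,0],"jaw":0.25},{"rot":[0,0,0],"xyz":[0,0,0],"jaw":0.25},{"rot":[0,0,0],"xyz":[0,0,0],"jaw":0.25},{"rot":[0,0,0],"xyz":[0,0,0],"jaw":0.25},{"rot":[0,0,0],"xyz":[0,0,0],"jaw":0.25},{"rot":[0,0,0],"xyz":[0,0,0],"jaw":0.25},{"rot":[0,0,0],"xyz":[0,0,0],"jaw":0.25}]' 20 >/dev/null; python3 -c "
from h import *
show()"
```

```text
t 6.15 q [ 56.3  47.7 -62.3 111.2  21.3  34.6 148.8] slotpos [62.5 -0.5 -0.6] Fslot [-0.   1.1 -0.3] w 1.002 g 0.0 F [-1.   0.5 -0.2]
1 ang err [-0.04  0.02  0.05]
-1 ang err [-4.0000e-02 -7.0000e-02 -1.7995e+02]
t 7.15 q [ 56.3  47.7 -62.3 111.2  21.3  34.7 148.8] slotpos [62.2 -0.2 -0.6] Fslot [0.  0.3 0.2] w 0.324 g 20.0 F [-0.3  0.   0.2]
1 ang err [-0.03  0.01  0.04]
-1 ang err [-1.0000e-02 -4.0000e-02 -1.7996e+02]
```

```bash
python3 -m jog '[{"rot":[0,0,0],"xyz":[-3,0,0],"jaw":0.2},{"rot":[0,0,0],"xyz":[-5,0,0],"jaw":0.2},{"rot":[0,0,0],"xyz":[-8,0,0],"jaw":0.2},{"rot":[0,0,0],"xyz":[-10,0,0],"jaw":0.2},{"rot":[0,0,0],"xyz":[-10,0,0],"jaw":0.2},{"rot":[0,0,0],"xyz":[-10,0,0],"jaw":0.2},{"rot":[0,0,0],"xyz":[-6,0,0],"jaw":0.2},{"rot":[0,0,0],"xyz":[-3,0,0],"jaw":0.2},{"rot":[0,0,0],"xyz":[0,0,0],"jaw":0.2},{"rot":[0,0,0],"xyz":[0,0,0],"jaw":0.2}]' >/dev/null; python3 -c "
from h import *
show()"
```

```text
t 8.15 q [ 51.5  45.4 -62.9 109.4  19.9  35.3 144.7] slotpos [117.   -0.3  -0.7] Fslot [-0.1  0.3 -1.8] w 0.326 g 20.0 F [ 0.   0.9 -1.6]
1 ang err [-0.04  0.01  0.02]
-1 ang err [-1.0000e-02 -6.0000e-02 -1.7998e+02]
```

```bash
python3 -m jog '[{"rot":[0,0,0],"xyz":[0,0,-5],"jaw":0.2},{"rot":[0,0,0],"xyz":[0,0,-15],"jaw":0.2},{"rot":[0,0,0],"xyz":[0,0,-20],"jaw":0.2},{"rot":[0,0,0],"xyz":[0,0,-20],"jaw":0.2},{"rot":[0,0,0],"xyz":[0,0,-20],"jaw":0.2},{"rot":[0,0,0],"xyz":[0,0,-20],"jaw":0.2},{"rot":[0,0,4],"xyz":[0,0,-10],"jaw":0.2},{"rot":[0,0,8],"xyz":[0,0,0],"jaw":0.2},{"rot":[0,0,8],"xyz":[0,0,0],"jaw":0.2},{"rot":[0,0,8],"xyz":[0,0,0],"jaw":0.2},{"rot":[0,0,8],"xyz":[0,0,0],"jaw":0.2},{"rot":[0,0,8],"xyz":[0,0,0],"jaw":0.2}]' >/dev/null; python3 -m jog '[{"rot":[0,0,8],"xyz":[0,0,0],"jaw":0.2},{"rot":[0,0,8],"xyz":[0,0,0],"jaw":0.2},{"rot":[0,0,8],"xyz":[0,0,0],"jaw":0.2},{"rot":[0,0,8],"xyz":[0,0,0],"jaw":0.2},{"rot":[0,0,8],"xyz":[0,0,0],"jaw":0.2},{"rot":[0,0,8],"xyz":[0,0,0],"jaw":0.2},{"rot":[0,0,8],"xyz":[0,0,0],"jaw":0.2},{"rot":[0,0,8],"xyz":[0,0,0],"jaw":0.2},{"rot":[0,0,8],"xyz":[0,0,0],"jaw":0.2},{"rot":[0,0,8],"xyz":[0,0,0],"jaw":0.2},{"rot":[0,0,8],"xyz":[0,0,0],"jaw":0.2},{"rot":[0,0,8],"xyz":[0,0,0],"jaw":0.2}]' >/dev/null;python3 -c "
from h import *
show();delta(slotw((117,-0.3,15)),toolR(-1))"
```

```text
t 10.55 q [ 42.6  23.4 -38.4 107.8 -20.3  47.4  38.5] slotpos [117.4  -0.3 110.3] Fslot [-0.5  0.6 -0.4] w 0.323 g 20.0 F [-0.6 -0.  -0.6]
1 ang err [ 3.0000e-02  1.2000e-01 -1.4027e+02]
-1 ang err [ 9.000e-02 -2.000e-02  3.973e+01]
xyz in tool [-0.3 -0.4 95.3] rotvec [ 9.000e-02 -2.000e-02  3.973e+01]
```

```bash
python3 -m jog '[{"rot":[0,0,8],"xyz":[0,0,0],"jaw":0.2},{"rot":[0,0,8],"xyz":[0,0,0],"jaw":0.2},{"rot":[0,0,8],"xyz":[0,0,0],"jaw":0.2},{"rot":[0,0,8],"xyz":[0,0,0],"jaw":0.2},{"rot":[0.1,0,7.7],"xyz":[0,0,10],"jaw":0.2},{"rot":[0,0,0],"xyz":[0,0,20],"jaw":0.2},{"rot":[0,0,0],"xyz":[0,0,20],"jaw":0.2},{"rot":[0,0,0],"xyz":[0,0,20],"jaw":0.2},{"rot":[0,0,0],"xyz":[0,0,15],"jaw":0.2},{"rot":[0,0,0],"xyz":[0,0,6],"jaw":0.2},{"rot":[0,0,0],"xyz":[0,0,0],"jaw":0.2},{"rot":[0,0,0],"xyz":[0,0,0],"jaw":0.2}]' >/dev/null;python3 -c "
from h import *
show();delta(slotw((117,-0.3,0.5)),toolR(-1))
cv2.imwrite('pics/w4.png',cv2.resize(read_camera('wrist')[100:400,170:470],(600,600)));c=camera_params('wrist')
for q in [(27,-15,26),(27,15,26),(8,-20,0),(8,20,0),(0,-15,13.5),(0,15,13.5),(-30,0,30)]: print(q,((proj('wrist',[slotw(q)],c)-(170,100))*2).round(0))"
```

```text
t 11.75 q [ 30.5  28.8 -29.8 110.4 -24.7  37.5   2.4] slotpos [117.3  -0.7  19.3] Fslot [-0.4  0.1 -1.4] w 0.324 g 20.0 F [ 0.1  0.4 -1.4]
1 ang err [ 5.0000e-02  1.0000e-02 -1.7967e+02]
-1 ang err [ 0.01 -0.03  0.33]
xyz in tool [-0.3 -0.4 18.8] rotvec [ 0.01 -0.03  0.33]
(27, -15, 26) [[342. 713.]]
(27, 15, 26) [[233. 713.]]
(8, -20, 0) [[350. 688.]]
(8, 20, 0) [[226. 687.]]
(0, -15, 13.5) [[337. 745.]]
(0, 15, 13.5) [[239. 745.]]
(-30, 0, 30) [[287. 870.]]
```

View pics/w4.png

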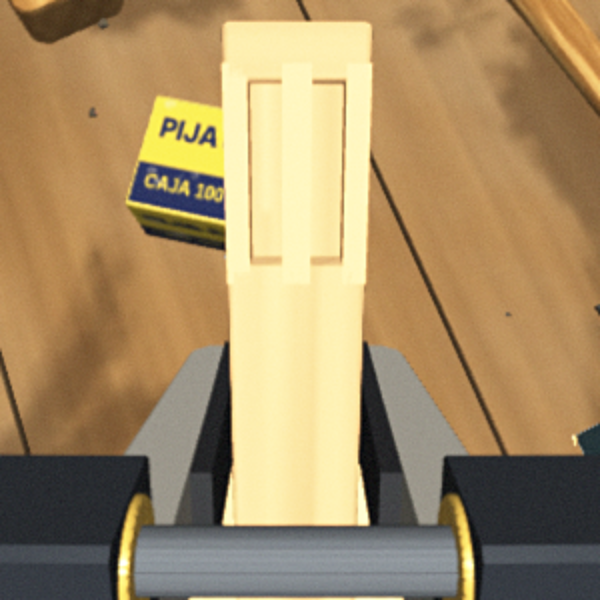

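The wrist view shows the strip held straight, with the pockets up at the outer end (250–345, 80–265). The mouth is hidden behind the gripper. Next I'll lower to about 1 mm above the tongue and start inserting.

```bash
python3 -m jog '[{"rot":[0,0,0.3],"xyz":[0,-0.4,6],"jaw":0.2},{"rot":[0,0,0],"xyz":[0,0,8],"jaw":0.2},{"rot":[0,0,0],"xyz":[0,0,4],"jaw":0.2},{"rot":[0,0,0],"xyz":[0,0,0],"jaw":0.2},{"rot":[0,0,0],"xyz":[0,0,0],"jaw":0.2},{"rot":[0,0,0],"xyz":[0,0,0],"jaw":0.2}]' >/dev/null;python3 -c "
from h import *
show()";python3 -m jog '[{"rot":[0,0,0],"xyz":[-3,0,0],"jaw":0.2},{"rot":[0,0,0],"xyz":[-5,0,0],"jaw":0.2},{"rot":[0,0,0],"xyz":[-5,0,0],"jaw":0.2},{"rot":[0,0,0],"xyz":[-5,0,0],"jaw":0.2},{"rot":[0,0,0],"xyz":[-3,0,0],"jaw":0.2},{"rot":[0,0,0],"xyz":[0,0,0],"jaw":0.2}]' >/dev/null;python3 -c "
from h import *
show();delta(slotw((75,-0.3,0.5)),toolR(-1))"
```

```text
t 12.4 q [ 29.3  30.5 -29.6 110.7 -24.7  35.4   2.1] slotpos [117.3   0.3   0.4] Fslot [-1.8  0.4 -1.3] w 0.323 g 20.0 F [-0.7 -0.6 -2. ]
1 ang err [ 1.0000e-02 -1.0000e-01 -1.7996e+02]
-1 ang err [-0.06 -0.01  0.04]
t 13.0 q [ 31.4  31.2 -29.8 111.5 -24.8  35.    4.3] slotpos [95.4  0.1  0.4] Fslot [-0.5 -0.  -2.6] w 0.326 g 20.0 F [ 0.4  0.8 -2.5]
1 ang err [1.0000e-02 9.0000e-02 1.7997e+02]
-1 ang err [-0.06  0.01 -0.03]
xyz in tool [-20.4   0.5  -0.1] rotvec [-0.06  0.01 -0.03]
```

```bash
python3 -m jog '[{"rot":[0,0,0],"xyz":[-2.5,0.4,0],"jaw":0.2},{"rot":[0,0,0],"xyz":[-2.5,0,0],"jaw":0.2},{"rot":[0,0,0],"xyz":[-2.5,0,0],"jaw":0.2},{"rot":[0,0,0],"xyz":[0,0,0],"jaw":0.2}]' >/dev/null;python3 -c "
from h import *
show()";python3 -m jog '[{"rot":[0,0,0],"xyz":[-3,0,0],"jaw":0.2},{"rot":[0,0,0],"xyz":[-3,0,0],"jaw":0.2},{"rot":[0,0,0],"xyz":[-3,0,0],"jaw":0.2},{"rot":[0,0,0],"xyz":[-3,0,0],"jaw":0.2},{"rot":[0,0,0],"xyz":[-3,0,0],"jaw":0.2},{"rot":[0,0,0],"xyz":[0,0,0],"jaw":0.2},{"rot":[0,0,0],"xyz":[0,0,0],"jaw":0.2}]' >/dev/null;python3 -c "
from h import *
show()"
```

```text
t 13.4 q [ 32.1  31.5 -29.8 111.7 -24.8  34.9   5.1] slotpos [88.3 -0.1  0.4] Fslot [-1.6  0.4 -1.4] w 0.326 g 20.0 F [-0.7 -0.5 -2. ]
1 ang err [-1.0000e-02 -1.0000e-01 -1.7999e+02]
-1 ang err [-0.07  0.    0.01]
t 14.1 q [ 33.4  32.1 -29.8 112.1 -24.8  34.6   6.7] slotpos [73.7 -0.2  0.4] Fslot [-1.1  1.4 -1.3] w 0.324 g 20.0 F [-1.4  0.3 -1.7]
1 ang err [ 2.0000e-02 -9.0000e-02 -1.7997e+02]
-1 ang err [-0.06 -0.01  0.03]
```

```bash
python3 -m jog '[{"rot":[0,0,0],"xyz":[-3,0,0],"jaw":0.2},{"rot":[0,0,0],"xyz":[-3,0,0],"jaw":0.2},{"rot":[0,0,0],"xyz":[-3,0,0],"jaw":0.2},{"rot":[0,0,0],"xyz":[-3,0,0],"jaw":0.2},{"rot":[0,0,0],"xyz":[-2,0,0],"jaw":0.2},{"rot":[0,0,0],"xyz":[-2,0,0],"jaw":0.2},{"rot":[0,0,0],"xyz":[0,0,0],"jaw":0.2}]' >/dev/null;python3 -c "
from h import *
show()";python3 -m jog '[{"rot":[0,0,0],"xyz":[-1,0,0],"jaw":0.2},{"rot":[0,0,0],"xyz":[-1,0,0],"jaw":0.2},{"rot":[0,0,0],"xyz":[-1,0,0],"jaw":0.2},{"rot":[0,0,0],"xyz":[-1,0,0],"jaw":0.2},{"rot":[0,0,0],"xyz":[0,0,0],"jaw":0.2}]' >/dev/null;python3 -c "
from h import *
show()"
```

```text
t 14.8 q [ 34.9  32.8 -29.8 112.5 -24.8  34.4   8.4] slotpos [57.3 -0.2  0.4] Fslot [-0.1 -0.2 -1.1] w 0.323 g 20.0 F [ 0.4  0.4 -1. ]
1 ang err [ 0.0000e+00 -1.0000e-01 -1.7999e+02]
-1 ang err [-0.06 -0.    0.01]
t 15.3 q [ 35.3  33.  -29.8 112.6 -24.7  34.3   8.8] slotpos [53.6 -0.2  0.4] Fslot [-1.6  0.4 -1.5] w 0.328 g 20.0 F [-0.6 -0.4 -2.1]
1 ang err [ 0.0000e+00 -9.0000e-02 -1.7997e+02]
-1 ang err [-0.06 -0.    0.03]
```

```bash
python3 -m jog '[{"rot":[0,0,0],"xyz":[0,0,0],"jaw":0.2},{"rot":[0,0,0],"xyz":[-1,0,0],"jaw":0.2},{"rot":[0,0,0],"xyz":[-1,0,0],"jaw":0.2},{"rot":[0,0,0],"xyz":[-1,0,0],"jaw":0.2},{"rot":[0,0,0],"xyz":[-1,0,0],"jaw":0.2},{"rot":[0,0,0],"xyz":[0,0,0],"jaw":0.2}]' 12 >/dev/null;python3 -c "
from h import *
show()";python3 -m jog '[{"rot":[0,0,0],"xyz":[-1,0,0],"jaw":0.2},{"rot":[0,0,0],"xyz":[-1,0,0],"jaw":0.2},{"rot":[0,0,0],"xyz":[-1,0,0],"jaw":0.2},{"rot":[0,0,0],"xyz":[-1,0,0],"jaw":0.2},{"rot":[0,0,0],"xyz":[0,0,0],"jaw":0.2}]' >/dev/null;python3 -c "
from h import *
show()"
```

```text
t 15.9 q [ 35.6  33.2 -29.8 112.7 -24.7  34.3   9.2] slotpos [49.5 -0.2  0.4] Fslot [-1.  -0.2 -1.5] w 0.327 g 12.0 F [ 0.2 -0.2 -1.8]
1 ang err [ 0.0000e+00 -9.0000e-02 -1.7998e+02]
-1 ang err [-0.06 -0.    0.02]
t 16.4 q [ 36.   33.3 -29.8 112.8 -24.7  34.2   9.6] slotpos [45.5 -0.2  0.4] Fslot [-1.   0.6 -1.7] w 0.325 g 12.0 F [-0.6  0.2 -1.9]
1 ang err [ 0.0000e+00 -1.0000e-01 -1.7998e+02]
-1 ang err [-0.06 -0.    0.02]
```

```bash
python3 -m jog '[{"rot":[0,0,0],"xyz":[-1,0,0],"jaw":0.2},{"rot":[0,0,0],"xyz":[-1,0,0],"jaw":0.2},{"rot":[0,0,0],"xyz":[-1,0,0],"jaw":0.2},{"rot":[0,0,0],"xyz":[0,0,0],"jaw":0.2}]' 12 >/dev/null;python3 -c "
from h import *
show()"|head -1;python3 -m jog '[{"rot":[0,0,0],"xyz":[-1,0,0],"jaw":0.2},{"rot":[0,0,0],"xyz":[-1,0,0],"jaw":0.2},{"rot":[0,0,0],"xyz":[-1,0,0],"jaw":0.2},{"rot":[0,0,0],"xyz":[0,0,0],"jaw":0.2}]' >/dev/null;python3 -c "
from h import *
show()"|head -1
```

```text
t 16.8 q [ 36.3  33.5 -29.8 112.9 -24.7  34.2   9.9] slotpos [42.5 -0.2  0.4] Fslot [-1.5  0.4 -2.2] w 0.322 g 12.0 F [-0.5 -0.  -2.6]
t 17.2 q [ 36.5  33.6 -29.8 112.9 -24.6  34.1  10.2] slotpos [39.5 -0.2  0.4] Fslot [-0.4  0.3 -1.2] w 0.325 g 12.0 F [-0.2  0.4 -1.2]
```

```bash
python3 -m jog '[{"rot":[0,0,0],"xyz":[-1,0,0],"jaw":0.2},{"rot":[0,0,0],"xyz":[-1,0,0],"jaw":0.2},{"rot":[0,0,0],"xyz":[-1,0,0],"jaw":0.2},{"rot":[0,0,0],"xyz":[0,0,0],"jaw":0.2}]' 12 >/dev/null;python3 -c "
from h import *
show()"|head -1;python3 -m jog '[{"rot":[0,0,0],"xyz":[-1,0,0],"jaw":0.2},{"rot":[0,0,0],"xyz":[-1,0,0],"jaw":0.2},{"rot":[0,0,0],"xyz":[0,0,0],"jaw":0.2}]' >/dev/null;python3 -c "
from h import *
show()"|head -1
```

```text
t 17.6 q [ 36.8  33.7 -29.9 113.  -24.7  34.1  10.5] slotpos [37.7 -0.2  0.4] Fslot [ 3.1  0.3 -0.9] w 0.322 g 12.0 F [0.9 3.  0.8]
t 17.9 q [ 37.   33.8 -29.8 113.  -24.6  34.1  10.7] slotpos [34.9 -0.2  0.3] Fslot [ 3.  -0.5 -2.1] w 0.326 g 12.0 F [ 1.8  3.2 -0.3]
```

```bash
python3 -m jog '[{"rot":[0,0,0],"xyz":[-1,0,0],"jaw":0.2},{"rot":[0,0,0],"xyz":[0,0,0],"jaw":0.2}]' 12 >/dev/null;python3 -c "
from h import *
show()"|head -1;python3 -m jog '[{"rot":[0,0,0],"xyz":[-1,0,0],"jaw":0.2},{"rot":[0,0,0],"xyz":[0,0,0],"jaw":0.2}]' >/dev/null;python3 -c "
from h import *
show()"|head -1;python3 -m jog '[{"rot":[0,0,0],"xyz":[-0.5,0,0],"jaw":0.2},{"rot":[0,0,0],"xyz":[0,0,0],"jaw":0.2}]' >/dev/null;python3 -c "
from h import *
show()"|head -1
```

```text
t 18.1 q [ 37.1  33.9 -29.8 113.  -24.6  34.1  10.8] slotpos [33.6 -0.2  0.3] Fslot [ 3.4  0.9 -0.9] w 0.327 g 12.0 F [0.4 3.4 0.9]
t 18.3 q [ 37.2  33.9 -29.8 113.1 -24.6  34.1  10.9] slotpos [32.5 -0.2  0.4] Fslot [ 2.6 -0.2 -1.2] w 0.324 g 12.0 F [1.3 2.6 0.2]
t 18.5 q [ 37.2  33.9 -29.8 113.1 -24.6  34.1  10.9] slotpos [32.1 -0.2  0.4] Fslot [ 2.3  1.3 -0.7] w 0.325 g 12.0 F [-0.3  2.6  0.6]
```

```bash
python3 -m jog '[{"rot":[0,0,0],"xyz":[-0.5,0,0],"jaw":0.2},{"rot":[0,0,0],"xyz":[0,0,0],"jaw":0.2}]' 12 >/dev/null;python3 -c "
from h import *
show()"|head -1;python3 -m jog '[{"rot":[0,0,0],"xyz":[-0.5,0,0],"jaw":0.2},{"rot":[0,0,0],"xyz":[0,0,0],"jaw":0.2}]' >/dev/null;python3 -c "
from h import *
show()"|head -1;python3 -m jog '[{"rot":[0,0,0],"xyz":[-0.5,0,0],"jaw":0.2},{"rot":[0,0,0],"xyz":[0,0,0],"jaw":0.2}]' >/dev/null;python3 -c "
from h import *
show()"|head -1
```

```text
t 18.7 q [ 37.3  34.  -29.8 113.1 -24.6  34.   11. ] slotpos [31.7 -0.2  0.4] Fslot [ 3.6  1.4 -1.4] w 0.327 g 12.0 F [0.1 4.  0.6]
t 18.9 q [ 37.3  34.  -29.8 113.1 -24.6  34.1  11. ] slotpos [31.7 -0.2  0.4] Fslot [ 4.9  0.3 -1.1] w 0.325 g 12.0 F [1.5 4.6 1.5]
t 19.1 q [ 37.3  34.  -29.9 113.1 -24.6  34.1  11.1] slotpos [31.7 -0.2  0.4] Fslot [ 6.5  0.1 -1.3] w 0.324 g 12.0 F [2.3 5.9 2.2]
```

The tool has stopped at x=31.7 while the force keeps rising, and contact began 6 mm earlier, so this is the firm stop. I'll press slightly more, back off the preload and release.

```bash
python3 -m jog '[{"rot":[0,0,0],"xyz":[-0.7,0,0],"jaw":0.2},{"rot":[0,0,0],"xyz":[-0.7,0,0],"jaw":0.2},{"rot":[0,0,0],"xyz":[0,0,0],"jaw":0.2}]' 12 >/dev/null;python3 -c "
from h import *
show()"|head -1;python3 -m jog '[{"rot":[0,0,0],"xyz":[1,0,0.5],"jaw":0.2},{"rot":[0,0,0],"xyz":[1,0,0.4],"jaw":0.2},{"rot":[0,0,0],"xyz":[0,0,0],"jaw":0.2}]' >/dev/null;python3 -c "
from h import *
show()"|head -1
```

```text
t 19.4 q [ 37.4  34.1 -29.9 113.1 -24.7  34.1  11.2] slotpos [31.6 -0.1  0.3] Fslot [8.6 0.8 0.1] w 0.327 g 12.0 F [2.  7.1 4.4]
t 19.7 q [ 37.2  34.  -29.8 113.1 -24.6  34.   11. ] slotpos [31.7 -0.1 -0.4] Fslot [6.  1.5 2.2] w 0.323 g 12.0 F [0.1 4.4 4.9]
```

Now I'll open slowly, retreat along the tool axis and look.

```bash
python3 -m jog '[{"rot":[0,0,0],"xyz":[0,0,0],"jaw":0.4},{"rot":[0,0,0],"xyz":[0,0,0],"jaw":0.5},{"rot":[0,0,0],"xyz":[0,0,0],"jaw":0.7},{"rot":[0,0,0],"xyz":[0,0,0],"jaw":0.8},{"rot":[0,0,0],"xyz":[0,0,0],"jaw":0.8},{"rot":[0,0,0],"xyz":[0,0,0],"jaw":0.8}]' >/dev/null;python3 -c "
from h import *
show()"|head -1;python3 -m jog '[{"rot":[0,0,0],"xyz":[0,0,-5],"jaw":0.8},{"rot":[0,0,0],"xyz":[0,0,-10],"jaw":0.8},{"rot":[0,0,0],"xyz":[0,0,-20],"jaw":0.8},{"rot":[0,0,0],"xyz":[0,0,-25],"jaw":0.8},{"rot":[0,0,0],"xyz":[0,0,-25],"jaw":0.8},{"rot":[0,0,0],"xyz":[0,0,-25],"jaw":0.8},{"rot":[0,0,0],"xyz":[0,0,-25],"jaw":0.8},{"rot":[0,0,0],"xyz":[0,0,-25],"jaw":0.8},{"rot":[0,0,0],"xyz":[0,0,-15],"jaw":0.8},{"rot":[0,0,0],"xyz":[0,0,0],"jaw":0.8}]' >/dev/null; python3 -c "
from h import *
show()
cv2.imwrite('pics/w5.png',read_camera('wrist')[60:460,120:520]);c=camera_params('wrist')
for q in [(121.7,-15,10.5),(121.7,15,10.5),(8,-15,10.5),(8,15,10.5),(-30,0,30)]: print(q,(proj('wrist',[slotw(q)],c)-(120,60)).round(0))"
```

```text
t 20.3 q [ 37.2  34.1 -29.8 113.1 -24.6  33.9  11. ] slotpos [31.1 -0.2 -0.5] Fslot [-0.5 -0.  -0.8] w 0.794 g 0.0 F [ 0. -0. -1.]
t 21.3 q [ 47.2  20.1 -29.2 107.6 -24.7  55.8  12. ] slotpos [ 31.1  -1.8 177.3] Fslot [-1.  -0.2 -0.5] w 0.799 g 0.0 F [-0.1 -0.6 -0.9]
1 ang err [-1.3000e-01  3.8000e-01 -1.7996e+02]
-1 ang err [0.24 0.08 0.04]
(121.7, -15, 10.5) [[212.  64.]]
(121.7, 15, 10.5) [[178.  64.]]
(8, -15, 10.5) [[211. 187.]]
(8, 15, 10.5) [[180. 187.]]
(-30, 0, 30) [[196. 231.]]
```

View pics/w5.png

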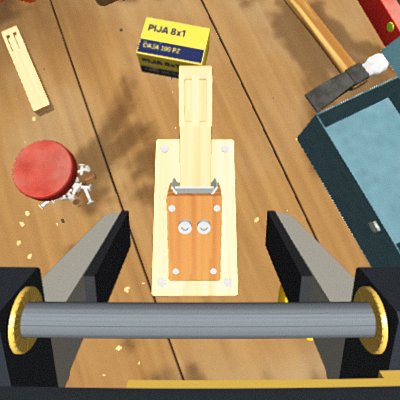

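The wrist view shows the strip in the slot with the pockets up at the outer end, at (180–213,66) against a predicted (178–212,64). The jar, box and jig are undisturbed and the gripper is clear, so I'll hand in.

```bash
python3 -c "
from cell import *
print(close_job())"
```

```text
the job is handed in; nothing more can be done
None
```

The strip is turned end for end, with its plain end pressed home on the depth stop (about 10 N, cushion in by about 6 mm) and let go; the job was handed in at about 21 s and returned no verdict.

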